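Draw the last studs from the bench hopper

TASK

Pick up the steel scoop by its handle, bring its cup up under the hopper's sliding shutter between the two downturned tabs, and with the cup push the shutter open until you feel it press in the sprung buffer at the end by a few millimetres (never more than 5), so that all four studs drop into the cup; then pull it fully shut again with the cup. Work the shutter only with the scoop, never with the gripper, and gently, without ramming it. Finish with the scoop, all four studs in it, standing upright on the cork mat, cup and handle both over the mat, let go, and leave the other things on the bench where they are.

Things in the scene. Friction and masses are not known exactly. Their poses are not given: they have to be found in the camera images.
- hopper: Fixed hopper: open square steel funnel (rim 112 mm, top at 255 mm) on a rear column. Origin: on the bench below the centre of its 40 mm square outlet; x = sliding direction, away from the robot. Column and stop housing lie 68 to 128 mm behind (+x) the outlet; base plate 10 mm thick, 130 mm wide, x -70 to +130 mm. Below the shutter it is open to the front and sides.
- shutter (a joint): Shutter slide in m: 0 = fully shut (hard stop), grows as it opens along hopper +x until it meets the sprung buffer, at a hidden point from 0.042 to 0.068. Stays where left; friction about 2.5 N; may start a few mm ajar. Plate 6 mm thick, 80 mm wide, window 56 x 42 mm. Pushing its rear tab (+x) opens it, pulling its front tab (-x) shuts it.
- buffer (a joint): Sprung plunger inside the closed rear housing that ends the shutter's opening: how far it is pressed in, in m, 0 = untouched. Where it stands along the slide differs each time and is neither seen nor measured, only felt: the push rises at once by 6 N on meeting it, then by 1.2 N per mm. More than 5 mm damages it.
- fork (a point): Point midway between the shutter's two tabs, on the plate's underside, 125 mm above the bench, moving with the shutter, axes as the hopper's; 54 mm in front (-x) of the outlet axis when shut. One tab in front, one behind: they hang 22 mm down from here, 50 mm wide in y, 4 mm thick, 88 mm clear between them: room for the cup. The plate ends 50 mm in front of this point.
- scoop: Loose steel scoop, 180 g: round cup and flat bar handle. Origin: on the underside, midway; x from handle to cup, z up. Cup: axis at x +70 mm, 60 mm high, 68 mm across at base, 76 at rim, wall 3 mm. Handle: to x -105 mm, 12 mm wide (y), from 16 to 34 mm above the underside. Foot below its end (x -110 mm, 34 mm wide in y, 26 mm high) keeps it level.
- cup_mid (a point): Point on the scoop: on the cup's axis, 28 mm above the underside, inside the cup.
- handle (a point): Point on the scoop where its handle is best gripped: x = -70 mm, 25 mm above the underside, middle of the bar; 140 mm from the cup's axis.
- mat: Cork mat lying fixed on the bench, 280 mm (its x) by 160 mm (its y), 3 mm thick; origin at the centre of its underside.
- stud0: Loose steel screw-in shoe stud, 14 g: a 16 mm disc tapering to a 9 mm tip, 15 mm long, origin at the centre of the disc's face. It starts on the shutter inside the hopper's throat, 131 mm above the bench, with three others like it.
- stud1: Loose steel screw-in shoe stud, 14 g: a 16 mm disc tapering to a 9 mm tip, 15 mm long, origin at the centre of the disc's face. It starts on the shutter inside the hopper's throat, 131 mm above the bench, with three others like it.
- stud2: Loose steel screw-in shoe stud, 14 g: a 16 mm disc tapering to a 9 mm tip, 15 mm long, origin at the centre of the disc's face. It starts on the shutter inside the hopper's throat, 131 mm above the bench, with three others like it.
- stud3: Loose steel screw-in shoe stud, 14 g: a 16 mm disc tapering to a 9 mm tip, 15 mm long, origin at the centre of the disc's face. It starts on the shutter inside the hopper's throat, 131 mm above the bench, with three others like it.
- hammer: Bystander, not to be disturbed: shoe hammer lying on the bench.
- glue: Bystander, not to be disturbed: upright glue tin, 64 mm across, 85 mm high.
- polish: Bystander, not to be disturbed: flat polish tin, 68 mm across, 26 mm high.
- brush: Bystander, not to be disturbed: shoe brush lying on the bench.
- sole: Bystander, not to be disturbed: white moulded sole lying on the bench.
- heelblock: Bystander, not to be disturbed: black rubber heel block, 60 x 55 x 20 mm.
- last: Bystander, not to be disturbed: wooden shoe last, 100 mm high at the heel, about 170 mm long.
Not all that is in view belongs to the job. Leave any pink look-alike of the scoop alone.

How it is judged:
By the outcome, as a careful person would: the job done as asked, in the order asked, and still so for the second after the job is handed in, with the robot touching nothing.
It also fails if it takes over 67 s, if anything falls off the work surface, if the arm or the gripper's body presses on something with over 40 N, if the wrist force passes 120 N, or if a joint passes its speed limit or range.

ROBOT

A 6-joint arm with a two-finger parallel gripper is mounted at the origin on the work surface. World frame = base frame: x ahead of the robot, y to its left, z up, the work surface at z = 0. Lengths are in mm, angles in rad, forces in N, time in s.
With the tool pointing down it reaches from about 300 to 775 mm from the base axis. Payload 14.6 kg.
Tool frame: the origin (TCP) lies between the finger pads; the fingertips stand 19 mm ahead of it and the grasp point (between the pads) is the TCP; z points along the fingers, y is the line along which they close (so a half turn about z gives the same grasp; the last joint's range is limited). The gripper opens to 94 mm and grips with 3 to 60 N. Pads are 16 mm wide; open, the fingers measure 119 mm over their backs; the gripper's body (75 mm by 177 mm) begins 78 mm behind the grasp point.
Start: joints at [-1.315, 0.3, 1.521, -0, 1.321, -0.067], TCP at [174.466, -521.585, 224.446] pointing down, gripper open.
Joint ranges: [-3.03, 3.03], [-0.79, 2.21], [0.23, 2.52], [-1.04, 4.18], [0, 3.07], [-2.55, 2.55]. Speed limits (rad/s): [2.22, 2.22, 2.57, 3.14, 3.14, 3.14].

INTERFACE

Orientations are given as [roll, pitch, yaw] about the fixed x, y, z axes, in that order (R = Rz(yaw) Ry(pitch) Rx(roll)).
In Python, from cell import monitor, imaging, job, find_in, trace gives the robot as it stands. The module is installed in compiled form; this text tells all that it offers.
- The arm moves only by the tool arm_command, never from a script. Its argument "steps" is a list of rows, each a list of 5 numbers: the opening, from 0 (shut) to 1 (fully open), then the shift along the tool's x, y, z in mm, then the turn about the tool's z in degrees. In form: [[gripper, dx, dy, dz, turn], ...]. A call has 1 to 20 rows; each row is the pose to reach, as a shift and turn from the pose commanded when the call began, along the tool's axes at that moment; what a row does not reach only later rows make up. A row lasts 1/8 s, in which the tool goes at most 62.5 mm and 10.7 degrees, less where a joint would pass 70% of its speed; a pose out of reach is approached as far as the arm can. A call with a gripper value outside its range is refused whole. The fingers move at their own pace and stop on an object; "force" is the grip in N (left out, the last holds). Time passes only in rows, so rows that repeat a pose let the fingers close. It gives the time, the measured TCP pose, the force, the opening and the grip force at its end, in the units of the state.
- monitor.read_state(): the state, without advancing time (a new reading comes with each control period).
- imaging.camera(name): name is "scene" or "side" or "wrist"; returns a dict with "img" (400x640x3 uint8, red, green, blue), "mtx" (3x3 intrinsics, pixels), "view" (4x4, takes a point from world to camera coordinates). Camera axes: x right, y down, z forward; pixel columns grow to the right and rows downward; lengths in mm; the calibration is good to about 2 mm. The wrist camera is an equidistant fisheye: a pixel r from the principal point sees the ray r / f radians off the axis. A picture is of the moment at which its call begins. There is no depth.
- job.sign_off(): hands the job in; it is judged then, once.
Trained networks look in a picture, given as the dict that the camera call returned (one of the last four; its "shot" number tells which), for a name from the list of things; names that differ only in an ending like _2 or _b are one class to them, and where a whole thing is asked for, a point or a joint stands for the part that bears it (a point fixed in the world has none). Each returns a list of dicts, best first, with "p" (0 to 1); they miss things now and then, are a little off and sometimes report something else, mostly with a low value. They report only what shows in the picture. A call takes as long as a camera call. They do not tell look-alikes from the thing itself.
- find_in(picture, target): "rect" ([centre column, centre row, width, height] in pixels, round what is visible of it).
- trace(picture, target): "region" (400x640 bool, what is visible of it) and "rect" ([centre column, centre row, width, height] in pixels, round what is visible of it).
The state is a dict: "clock": time; "joints": joint angles; "qd": joint speeds; "effort": joint torques, N m; "eef_pos": TCP position; "eef_rot": TCP orientation; "wrist_force": force on the tool from outside, world axes, zero at the start; "moment": the same for the moment, N m; "finger_gap": finger opening in mm; "finger_force": force on a finger pad.
Only numpy, scipy, OpenCV 4.12 (cv2) and the standard library are available. Lean on these libraries where they do the work, as an engineer would, in place of code of your own. Each camera call takes 0.05 s, during which the arm holds its last target. There are 200 camera calls.

## Working session

There is one attempt and no reset: what is moved stays moved. The work goes in short steps, Python scripts to look and compute and a tool call to move; the robot and the scene stay as the last step left them, time stands still between calls to the robot, and variables do not carry over. Pictures are saved under pics/ and viewed, at most 10 in all, crops included, and the job is handed in when it is done.

Besides the shell and the picture viewer there is one more tool, called after "Request:" by a JSON object that holds its "fn" and its "kwargs", one argument or row to a line. arm_command: Moves the arm, as the interface text tells. Its arguments: {"type":"object","properties":{"steps":{"type":"array","items":{"type":"array","items":{"type":"number"}}},"force":{"type":"number"}},"required":["steps"]}

```bash
mkdir -p pics
cat > h.py <<'E'
import numpy as np, cv2
from cell import monitor, imaging, job, find_in, trace
def save(p,n,crop=None,s=1):
    im=p["img"][:,:,::-1]
    if crop: im=im[crop[1]:crop[3],crop[0]:crop[2]]
    if s!=1: im=cv2.resize(im,None,fx=s,fy=s,interpolation=cv2.INTER_CUBIC)
    cv2.imwrite("pics/"+n,im)
def proj(p,X):
    X=np.atleast_2d(X).astype(float); c=(p["view"][:3,:3]@X.T).T+p["view"][:3,3]
    q=(p["mtx"]@c.T).T; return q[:,:2]/q[:,2:]
def projw(p,X):
    X=np.atleast_2d(X).astype(float); c=(p["view"][:3,:3]@X.T).T+p["view"][:3,3]
    r=np.hypot(c[:,0],c[:,1]); th=np.arctan2(r,c[:,2]); K=p["mtx"]
    return np.c_[K[0,2]+K[0,0]*th*c[:,0]/r,K[1,2]+K[1,1]*th*c[:,1]/r]
def back(p,uv,z,wrist=False):
    K=p["mtx"];a=(uv[0]-K[0,2])/K[0,0];b=(uv[1]-K[1,2])/K[1,1]
    if wrist:
        th=np.hypot(a,b); d=np.array([a/th*np.sin(th),b/th*np.sin(th),np.cos(th)])
    else: d=np.array([a,b,1.])
    R=p["view"][:3,:3];o=-R.T@p["view"][:3,3];d=R.T@d
    return o+d*(z-o[2])/d[2]
E
cat > a.py <<'E'
from h import *
s=monitor.read_state(); print({k:np.round(v,3) for k,v in s.items()})
ims=[]
for c in ["scene","side","wrist"]:
    p=imaging.camera(c)
    save(p,c+"0.png"); ims.append(p)
    R=p["view"][:3,:3];print(c,(-R.T@p["view"][:3,3]).round(),p["mtx"].round(1).tolist(), R[2].round(2))
    for t in ["scoop","hopper","shutter","mat"]:
        print(t,[(round(d["p"],2),np.round(d["rect"]).tolist()) for d in find_in(p,t)][:4])
E
python3 a.py
```

```text
{'clock': np.float64(0.0), 'joints': array([-1.315,  0.3  ,  1.522,  0.   ,  1.321, -0.067]), 'qd': array([ 0.   , -0.001, -0.001, -0.   ,  0.   , -0.001]), 'effort': array([ 2.0000e-03, -5.3180e+01, -3.5274e+01,  7.1000e-02,  2.4000e-02,
       -0.0000e+00]), 'eef_pos': array([ 174.417, -521.368,  223.875]), 'eef_rot': array([-3.14 , -0.   ,  0.323]), 'wrist_force': array([-0.637,  0.773,  0.029]), 'moment': array([ 0.014, -0.046, -0.025]), 'finger_force': np.float64(0.0), 'finger_gap': np.float64(94.115)}
scene [1246. -322.  905.] [[365.5, 0.0, 315.4], [0.0, 365.5, 196.2], [0.0, 0.0, 1.0]] [-0.65  0.28 -0.71]
scoop [(0.83, [399.0, 202.0, 42.0, 50.0]), (0.74, [362.0, 140.0, 59.0, 23.0])]
hopper [(0.59, [355.0, 235.0, 66.0, 118.0])]
shutter [(0.58, [341.0, 219.0, 20.0, 34.0])]
mat [(0.67, [236.0, 264.0, 66.0, 90.0])]
side [ 204.  908. 1278.] [[447.5, 0.0, 314.5], [0.0, 447.5, 204.7], [0.0, 0.0, 1.0]] [ 0.21 -0.59 -0.78]
scoop [(0.7, [372.0, 326.0, 65.0, 49.0]), (0.6, [275.0, 272.0, 64.0, 47.0])]
hopper [(0.95, [260.0, 189.0, 71.0, 82.0])]
shutter [(0.55, [277.0, 199.0, 42.0, 27.0]), (0.48, [327.0, 163.0, 72.0, 44.0])]
mat [(0.57, [329.0, 160.0, 73.0, 49.0])]
wrist [ 238. -500.  385.] [[309.7, 0.0, 317.2], [0.0, 309.7, 201.9], [0.0, 0.0, 1.0]] [-0.22 -0.07 -0.97]
scoop []
hopper []
shutter []
mat []
```

View pics/scene0.png

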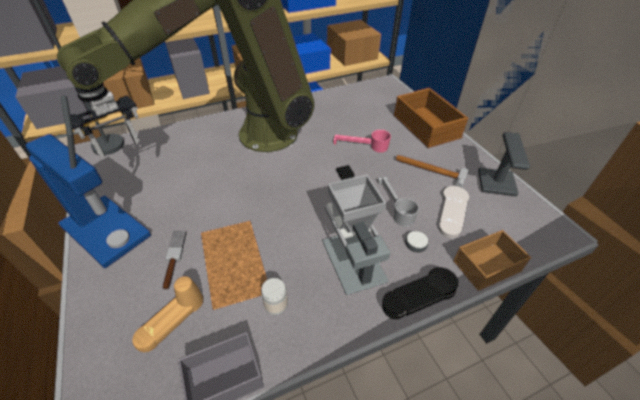

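View pics/side0.png

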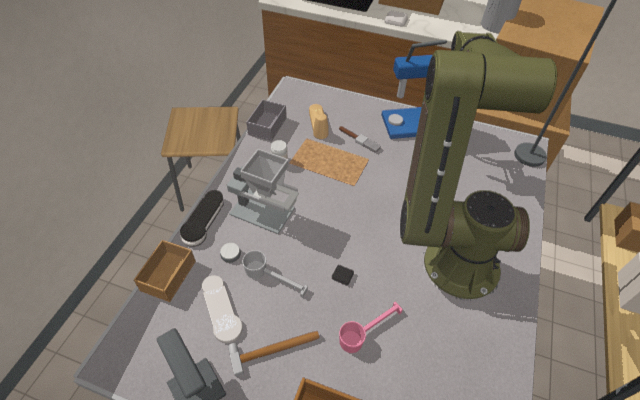

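The steel scoop is at scene (399,202) / side (275,272). The look-alike is the pink one at scene (362,140) / side (372,326). I choose the steel one, near the polish tin, and check it in a close crop.

```bash
cat > b.py <<'E'
from h import *
p=imaging.camera("side"); q=imaging.camera("scene")
save(p,"sidecrop.png",(215,135,375,300),3.6)
for n,P in (("side",p),("scene",q)):
  for t,z in (("mat",3),("scoop",25),("hopper",0)):
    for d in trace(P,t)[:2]:
        m=d["region"].astype(np.uint8)
        c=max(cv2.findContours(m,0,2)[0],key=cv2.contourArea)[:,0,:]
        w=np.array([back(P,u,z)[:2] for u in c],np.float32)
        print(n,t,round(d["p"],2),np.round(d["rect"]),[np.round(x).tolist() if not np.isscalar(x) else round(x,1) for x in cv2.minAreaRect(w)], np.round(cv2.boxPoints(cv2.minAreaRect(w))).tolist())
# rough
for uv,z in (((255,257),60),((305,290),26)): print(back(p,uv,z).round())
E
python3 b.py
```

```text
side mat 0.64 [328. 160.  72.  46.] [[572.0, -298.0], [166.0, 279.0], 86.6] [[428.0, -372.0], [706.0, -389.0], [716.0, -223.0], [438.0, -206.0]]
side scoop 0.7 [276. 274.  61.  51.] [[567.0, 276.0], [92.0, 244.0], 70.1] [[437.0, 275.0], [666.0, 192.0], [698.0, 278.0], [469.0, 361.0]]
side scoop 0.68 [372. 326.  64.  46.] [[236.0, 316.0], [220.0, 85.0], 61.7] [[147.0, 240.0], [222.0, 199.0], [326.0, 393.0], [251.0, 433.0]]
side hopper 0.7 [275. 354.  95.  43.] [[462.0, 491.0], [266.0, 96.0], 29.4] [[322.0, 467.0], [369.0, 384.0], [601.0, 514.0], [554.0, 598.0]]
side hopper 0.68 [262. 190.  69.  85.] [[754.0, -81.0], [342.0, 294.0], 85.4] [[594.0, -240.0], [887.0, -264.0], [914.0, 77.0], [621.0, 101.0]]
scene mat 0.64 [235. 265.  67.  88.] [[573.0, -298.0], [163.0, 282.0], 85.0] [[425.0, -367.0], [706.0, -392.0], [720.0, -229.0], [440.0, -205.0]]
scene scoop 0.66 [363. 142.  56.  25.] [[213.0, 332.0], [216.0, 154.0], 47.6] [[83.0, 304.0], [197.0, 201.0], [342.0, 360.0], [229.0, 464.0]]
scene scoop 0.62 [398. 203.  42.  47.] [[570.0, 278.0], [97.0, 235.0], 77.5] [[445.0, 256.0], [674.0, 205.0], [695.0, 300.0], [466.0, 351.0]]
scene hopper 0.78 [355. 234.  62. 120.] [[594.0, 98.0], [204.0, 494.0], 61.5] [[328.0, 126.0], [763.0, -110.0], [860.0, 69.0], [425.0, 305.0]]
scene hopper 0.64 [274. 297.  28.  37.] [[731.0, -223.0], [67.0, 110.0], 76.1] [[670.0, -242.0], [777.0, -268.0], [793.0, -203.0], [686.0, -177.0]]
[632. 249.  60.]
[448. 285.  26.]
```

View pics/sidecrop.png

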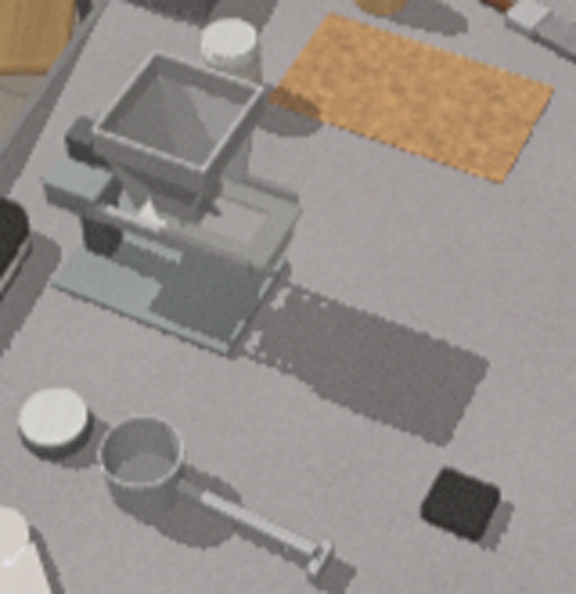

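The crop confirms the unpainted steel scoop, with its rim centre at (143,448) and foot at (320,558). The hopper rim corners are (95,122), (158,52), (265,88), (210,170), and its base corners are (52,283), (232,355), (288,268). The robot side is to the right.

```bash
cat > c.py <<'E'
from h import *
from scipy.optimize import least_squares
p=imaging.camera("side")
f=lambda L: np.array(L)/3.6+[215,135]-0.4
def T(v,X):
    c,s=np.cos(v[2]),np.sin(v[2]);X=np.array(X,float)
    return np.c_[v[0]+c*X[:,0]-s*X[:,1],v[1]+s*X[:,0]+c*X[:,1],X[:,2]]
def fit(X,uv,v0):
    r=least_squares(lambda v:(proj(p,T(v,X))-uv).ravel(),v0,x_scale=[100,100,1]);print(r.x.round(3),r.fun.reshape(-1,2).round(1).tolist());return r.x
h=fit([(56,56,255),(56,-56,255),(-56,-56,255),(-56,56,255),(130,65,10),(-70,65,10),(-70,-65,10)],f([(95,122),(158,52),(265,88),(210,170),(52,283),(232,355),(288,268)]),[690,0,0])
s=fit([(70,0,60),(-110,0,26),(70,38,60),(70,-38,60)],f([(143,448),(320,556),(136,477),(150,419)]),[540,270,-.2])
print("handle",T(s,[(-70,0,25)]).round(1),"outlet/fork",T(h,[(0,0,0),(-54,0,125)]).round(1))
# shutter ends check: plate front end corners
print((proj(p,T(h,[(-104,40,128),(-104,-40,128)]))-[215,135])*3.6)
q=imaging.camera("scene")
print("scene proj: cup rim, foot",proj(q,T(s,[(70,0,60),(-110,0,26)])).round(1),"rim",proj(q,T(h,[(56,56,255),(56,-56,255),(-56,-56,255),(-56,56,255),(-70,65,10),(130,65,10)])).round(1).tolist())
save(q,"scenecrop.png",(310,160,430,300),4.2)
E
python3 c.py
```

```text
[ 6.79822e+02  3.33940e+01 -9.20000e-02] [[-0.5, 2.3], [0.1, -0.7], [0.9, 0.2], [-0.9, 0.9], [0.2, -0.5], [-0.6, -0.2], [1.0, -2.3]]
[ 5.61753e+02  2.65818e+02 -1.13000e-01] [[-0.2, 0.3], [0.9, -1.2], [-4.7, 1.4], [4.1, -0.6]]
handle [[492.2 273.7  25. ]] outlet/fork [[679.8  33.4   0. ]
 [626.   38.4 125. ]]
[[268.34259952 270.82113366]
 [308.08935123 210.62586456]]
scene proj: cup rim, foot [[406.5 205.9]
 [381.7 177.2]] rim [[385.4, 201.8], [343.0, 212.3], [327.4, 182.1], [366.9, 173.1], [360.2, 227.4], [388.1, 279.5]]
```

View pics/scenecrop.png

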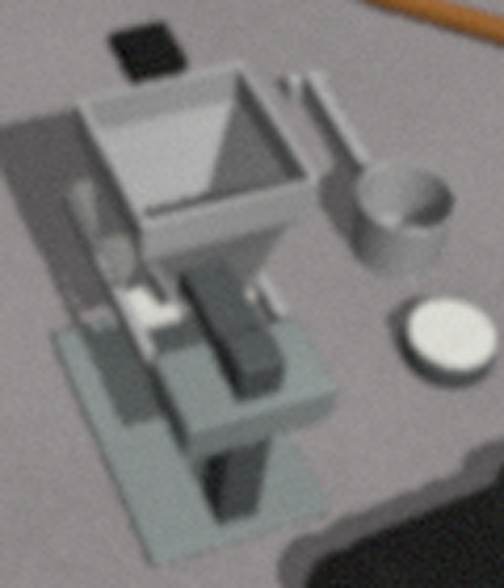

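The scene view agrees: cup rim at (406,206), foot at (382,179), and hopper rim and base corners all within about 3 px of the fit. Next I move above the handle.

Request:
{"fn": "arm_command", "kwargs": {
  "steps": [
    [0.5,35,-41,5,-9.7],
    [0.5,69,-82,9,-19.3],
    [0.5,104,-122,14,-29],
    [0.5,138,-163,19,-38.6],
    [0.5,173,-204,23,-48.3],
    [0.5,207,-245,28,-58],
    [0.5,242,-286,33,-67.6],
    [0.5,276,-326,37,-77.3],
    [0.5,311,-367,42,-87],
    [0.5,346,-408,47,-96.6],
    [0.5,380,-449,52,-106.3],
    [0.5,415,-490,56,-116],
    [0.5,449,-531,61,-125.6],
    [0.5,484,-571,66,-135.3],
    [0.5,519,-612,70,-145],
    [0.5,553,-653,75,-154.6],
    [0.5,553,-653,75,-154.6],
    [0.5,553,-653,75,-154.6],
    [0.5,553,-653,75,-154.6]
  ],
  "force": 60
}}

```text
clock: 3.62
eef_pos: [491.7, 272.2, 149.9]
eef_rot: [3.141, 0.0, 3.019]
wrist_force: [-0.0, -0.2, 0.3]
finger_gap: 47.2
finger_force: 0.0
```

```bash
cat > d.py <<'E'
from h import *
s=monitor.read_state(); print(s["clock"],s["eef_pos"].round(1),s["eef_rot"].round(3),s["joints"].round(2))
p=imaging.camera("wrist"); save(p,"wrist1.png")
for d in trace(p,"scoop")[:2]:
    m=d["region"];v,u=np.nonzero(m)
    w=np.array([back(p,a,25,True)[:2] for a in zip(u[::7],v[::7])],np.float32)
    print(d["p"],np.round(d["rect"]),cv2.minAreaRect(w))
    # handle: per-x bins mid y
    for x in range(440,560,15):
        k=abs(w[:,0]-x)<6
        if k.any(): print(x,w[k,1].min().round(1),w[k,1].max().round(1))
E
python3 d.py
```

```text
3.625 [491.7 272.2 149.9] [3.141 0.    3.019] [ 0.44  0.4   1.57 -0.    1.17 -1.01]
0.78 [321. 251.  70. 200.] ((558.2550659179688, 269.087890625), (84.03954315185547, 227.93568420410156), 82.58880615234375)
440 269.3 288.5
455 267.3 299.5
470 275.4 286.7
485 273.0 285.5
500 271.2 282.4
515 269.5 280.7
530 264.4 276.5
545 264.5 274.8
0.58 [400.   3.  34.   6.] ((306.14019775390625, 371.4387512207031), (28.337976455688477, 4.590324878692627), 89.68789672851562)
```

View pics/wrist1.png

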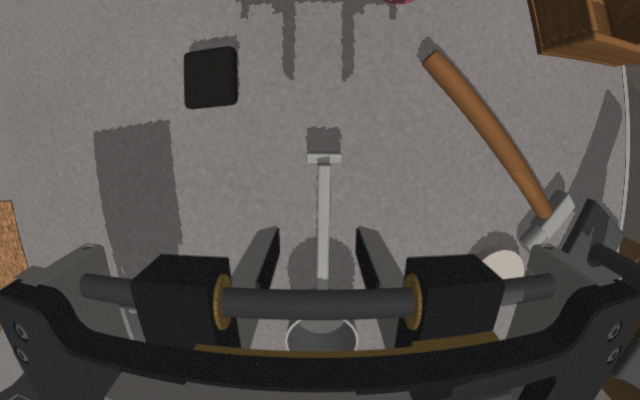

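The wrist view shows the handle between the fingers, with the bar at column 323, the foot at (324,157) and the cup below at (322,335). The bar midline passes about 6 mm to +y of the TCP, and its yaw is about -0.149. I correct for that and descend.

Request:
{"fn": "arm_command", "kwargs": {
  "steps": [
    [0.5,3,5.7,30,1.5],
    [0.5,3,5.7,70,1.5],
    [0.5,3,5.7,100,1.5],
    [0.5,3,5.7,115,1.5],
    [0.5,3,5.7,125,1.5],
    [0.5,3,5.7,125,1.5],
    [0.3,3,5.7,125,1.5],
    [0.0,3,5.7,125,1.5],
    [0.0,3,5.7,125,1.5],
    [0.0,3,5.7,125,1.5],
    [0.0,3,5.7,125,1.5],
    [0.0,3,5.7,125,1.5]
  ],
  "force": 60
}}

```text
clock: 5.22
eef_pos: [489.5, 279.2, 24.6]
eef_rot: [3.141, 0.0, 2.995]
wrist_force: [-0.0, 0.0, 4.0]
finger_gap: 11.7
finger_force: 60.0
```

Request:
{"fn": "arm_command", "kwargs": {
  "steps": [
    [0,0,0,-5,0],
    [0,0,0,-20,0],
    [0,0,0,-40,0],
    [0,0,0,-60,0],
    [0,0,0,-75,0],
    [0,0,0,-80,0],
    [0,0,0,-80,0],
    [0,0,0,-80,0]
  ]
}}

```text
clock: 6.22
eef_pos: [489.2, 279.0, 103.8]
eef_rot: [-3.141, -0.001, 2.995]
wrist_force: [0.5, 0.3, -2.3]
finger_gap: 11.6
finger_force: 60.0
```

```bash
cat > e.py <<'E'
from h import *
s=monitor.read_state(); print(s["clock"],s["eef_pos"].round(1),s["eef_rot"].round(3),s["wrist_force"].round(2),s["moment"].round(2))
yaw=s["eef_rot"][2]-np.pi; o=s["eef_pos"]
d=np.array([np.cos(yaw),np.sin(yaw),0]); n=np.array([-d[1],d[0],0]); z=np.array([0,0,1])
out=[]
t=np.linspace(0,2*np.pi,60)
ims=[]
for c in ("side","scene"):
    p=imaging.camera(c)
    rim=[o+140*d+38*(np.cos(a)*d+np.sin(a)*n)+35*z for a in t]
    base=[o+140*d+34*(np.cos(a)*d+np.sin(a)*n)-25*z for a in t]
    P=proj(p,np.array(rim+base)); c0=proj(p,o+140*d)[0]
    print(c,"pred rect cup",P.min(0).round(1),P.max(0).round(1))
    S=5; x0,y0=(c0-[30,30]).astype(int); im=cv2.resize(p["img"][y0:y0+60,x0-20:x0+60,::-1],None,fx=S,fy=S,interpolation=cv2.INTER_CUBIC)
    for L in (P[:60],P[60:]): cv2.polylines(im,[((L-[x0-20,y0]+.5)*S).astype(np.int32)],True,(0,0,255),1)
    ims.append(im)
cv2.imwrite("pics/held.png",np.hstack(ims))
E
python3 e.py
```

```text
6.225 [489.2 279.  103.8] [-3.141e+00 -1.000e-03  2.995e+00] [ 0.54  0.33 -2.31] [ 0.03 -0.05 -0.01]
side pred rect cup [240.2 235.7] [265.4 266. ]
scene pred rect cup [396.1 178.7] [423.4 208.9]
```

View pics/held.png

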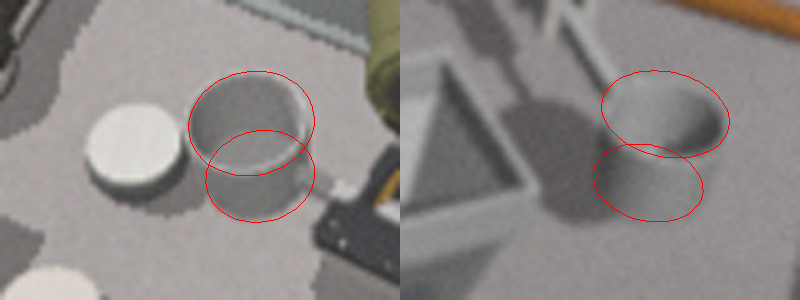

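The overlay matches the cup to under 1 px in both views, so the scoop hangs level and the grip is as assumed. Now I lower it and slide in sideways under the shutter.

Request:
{"fn": "arm_command", "kwargs": {
  "steps": [
    [0,0,0,20,0],
    [0,0,0,40,0],
    [0,0,0,48,0],
    [0,-3,-20,48,0],
    [0,-7,-50,48,-0.6],
    [0,-12,-85,48,-1.2],
    [0,-16,-120,48,-1.8],
    [0,-21,-155,48,-2.4],
    [0,-25,-185,48,-3.1],
    [0,-28,-208,48,-3.1],
    [0,-30.7,-225.6,48,-3.1],
    [0,-30.7,-225.6,48,-3.1],
    [0,-30.7,-225.6,48,-3.1]
  ]
}}

```text
clock: 7.95
eef_pos: [486.9, 51.8, 56.6]
eef_rot: [3.141, 0.0, 3.049]
wrist_force: [-1.1, 0.1, -1.9]
finger_gap: 11.8
finger_force: 60.0
```

```bash
cat > g.py <<'E'
from h import *
s=monitor.read_state(); print(s["clock"],s["eef_pos"].round(1),s["eef_rot"].round(3),s["wrist_force"].round(2),s["moment"].round(2))
h=[679.8,33.4,-.092]; c,k=np.cos(h[2]),np.sin(h[2])
H=lambda x,y,z:[h[0]+c*x-k*y,h[1]+k*x+c*y,z]
p=imaging.camera("side"); S=5.5; x0,y0=215,140
im=cv2.resize(p["img"][y0:y0+105,x0:x0+120,::-1],None,fx=S,fy=S,interpolation=cv2.INTER_CUBIC)
def pl(L,col): cv2.polylines(im,[((proj(p,L)-[x0,y0]+.5)*S).astype(np.int32)],True,col,1)
pl([H(a,b,255) for a,b in((56,56),(56,-56),(-56,-56),(-56,56))],(0,0,255))
pl([H(a,b,131) for a,b in((-104,40),(-104,-40),(-40,-40),(-40,40))],(0,255,0))   # plate shut
pl([H(-54+a,b,131) for a,b in((28,21),(28,-21),(-28,-21),(-28,21))],(255,0,0))
pl([H(a,b,10) for a,b in((-70,65),(-70,-65),(130,-65),(130,65))],(0,255,255))
cv2.imwrite("pics/under.png",im)
E
python3 g.py
```

```text
7.95 [486.9  51.8  56.6] [3.141 0.    3.049] [-1.13  0.1  -1.88] [ 0.   -0.03  0.01]
```

View pics/under.png

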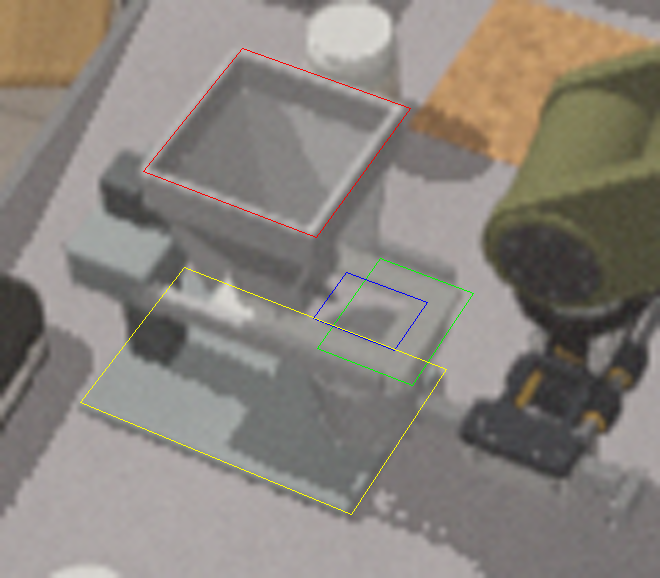

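The fit overlays the rim and base well. The plate's front end (green) seems shifted a bit in +x, meaning ajar. One enlarged crop will show how much.

```bash
cat > g2.py <<'E'
from h import *
h=[679.8,33.4,-.092]; c,k=np.cos(h[2]),np.sin(h[2])
H=lambda x,y,z:[h[0]+c*x-k*y,h[1]+k*x+c*y,z]
I=np.mean([imaging.camera("side")["img"].astype(float) for _ in range(8)],0)
p=imaging.camera("side"); S=14; x0,y0=255,178
im=np.clip((I[y0:y0+42,x0:x0+56,::-1]-60)*1.6,0,255).astype(np.uint8)
im=cv2.resize(im,None,fx=S,fy=S,interpolation=cv2.INTER_CUBIC)
f=lambda L:((proj(p,L)-[x0,y0]+.5)*S).astype(int)
for x in range(-110,-60,10):
  for y in(-40,40):
    a=tuple(int(v) for v in f([H(x,y,131)])[0]); cv2.circle(im,a,3,(0,0,255) if x==-110 else (0,255,0),-1)
print(f([H(-104,-40,131),H(-104,40,131),H(-104,-40,125),H(-104,40,125),H(-100,0,103),H(-104,0,131),H(-54-28,0,131)]))
cv2.imwrite("pics/plate.png",im)
E
python3 g2.py
```

```text
[[645 216]
 [490 450]
 [645 232]
 [490 466]
 [556 399]
 [568 331]
 [486 299]]
```

View pics/plate.png

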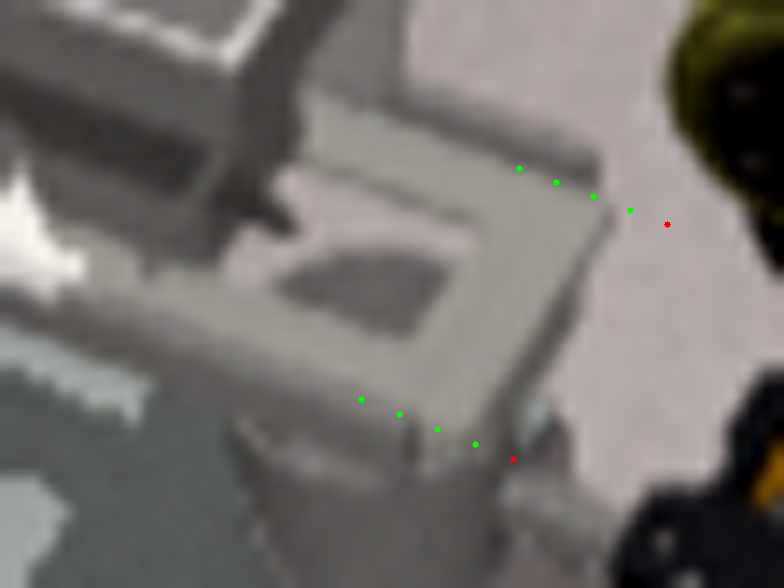

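The plate's front end is about 8 mm behind the shut prediction: the corner is at (610,210) against (645,216) at about 3.8 px/mm. So the shutter starts about 8 mm ajar. I shift the cup 8 mm in +x and raise it slowly while watching the force.

Request:
{"fn": "arm_command", "kwargs": {
  "steps": [
    [0,-4,0,0,0],
    [0,-8,0,0,0],
    [0,-8,0,-4,0],
    [0,-8,0,-8,0],
    [0,-8,0,-11,0],
    [0,-8,0,-13,0],
    [0,-8,0,-15,0],
    [0,-8,0,-16,0],
    [0,-8,0,-16,0],
    [0,-8,0,-16,0]
  ]
}}

```text
clock: 9.7
eef_pos: [494.8, 50.7, 72.4]
eef_rot: [-3.142, -0.0, 3.049]
wrist_force: [0.1, 0.3, -1.1]
finger_gap: 11.7
finger_force: 60.0
```

Request:
{"fn": "arm_command", "kwargs": {
  "steps": [
    [0,0,0,-2,0],
    [0,0,0,-4,0],
    [0,0,0,-6,0],
    [0,0,0,-8,0],
    [0,0,0,-9,0],
    [0,0,0,-9,0],
    [0,0,0,-9,0]
  ]
}}

```text
clock: 10.58
eef_pos: [494.8, 50.7, 81.4]
eef_rot: [-3.142, -0.0, 3.049]
wrist_force: [0.3, -0.5, -1.4]
finger_gap: 11.0
finger_force: 60.0
```

```bash
cat > w.py <<'E'
from h import *
F=[]
for _ in range(6):
    imaging.camera("side"); s=monitor.read_state(); F.append(np.r_[s["wrist_force"],s["moment"]])
print(s["clock"],s["eef_pos"].round(2),np.mean(F,0).round(2),np.std(F,0).round(2))
E
python3 w.py
```

```text
10.875 [494.79  50.72  81.39] [-0.25 -0.02 -1.34  0.05 -0.02 -0.01] [0.63 0.44 0.33 0.04 0.05 0.02]
```

Request:
{"fn": "arm_command", "kwargs": {
  "steps": [
    [0,-1,0,0,0],
    [0,-2,0,0,0],
    [0,-3,0,0,0],
    [0,-4,0,0,0],
    [0,-5,0,0,0],
    [0,-6,0,0,0],
    [0,-7,0,0,0],
    [0,-8,0,0,0],
    [0,-9.5,0,0,0],
    [0,-11,0,0,0],
    [0,-12.5,0,0,0],
    [0,-14,0,0,0]
  ]
}}

```text
clock: 12.38
eef_pos: [508.9, 49.4, 81.4]
eef_rot: [3.142, -0.0, 3.049]
wrist_force: [-3.2, 0.1, -2.1]
finger_gap: 11.7
finger_force: 60.0
```

Request:
{"fn": "arm_command", "kwargs": {
  "steps": [
    [0,-1.5,0,0,0],
    [0,-3,0,0,0],
    [0,-4.5,0,0,0],
    [0,-6,0,0,0],
    [0,-7.5,0,0,0],
    [0,-9,0,0,0],
    [0,-10.5,0,0,0],
    [0,-12,0,0,0],
    [0,-13,0,0,0],
    [0,-14,0,0,0]
  ]
}}

```text
clock: 13.62
eef_pos: [522.8, 48.1, 81.4]
eef_rot: [3.142, -0.0, 3.049]
wrist_force: [-2.0, 0.2, -3.1]
finger_gap: 11.5
finger_force: 60.0
```

Request:
{"fn": "arm_command", "kwargs": {
  "steps": [
    [0,-1,0,0,0],
    [0,-2,0,0,0],
    [0,-3,0,0,0],
    [0,-4,0,0,0],
    [0,-5,0,0,0],
    [0,-6,0,0,0]
  ]
}}

```text
clock: 14.38
eef_pos: [528.7, 47.6, 81.5]
eef_rot: [3.142, 0.0, 3.049]
wrist_force: [-1.6, -0.1, -3.2]
finger_gap: 11.5
finger_force: 60.0
```

Request:
{"fn": "arm_command", "kwargs": {
  "steps": [
    [0,-0.7,0,0,0],
    [0,-1.4,0,0,0],
    [0,-2,0,0,0]
  ]
}}

```text
clock: 14.75
eef_pos: [530.7, 47.4, 81.5]
eef_rot: [3.142, 0.0, 3.049]
wrist_force: [-3.6, 0.4, -3.3]
finger_gap: 11.5
finger_force: 60.0
```

Request:
{"fn": "arm_command", "kwargs": {
  "steps": [
    [0,-0.7,0,0,0],
    [0,-1.4,0,0,0],
    [0,-2,0,0,0]
  ]
}}

```text
clock: 15.12
eef_pos: [532.7, 47.2, 81.4]
eef_rot: [3.142, -0.0, 3.049]
wrist_force: [-1.5, 0.8, -3.7]
finger_gap: 11.3
finger_force: 60.0
```

Request:
{"fn": "arm_command", "kwargs": {
  "steps": [
    [0,-0.7,0,0,0],
    [0,-1.4,0,0,0],
    [0,-2,0,0,0]
  ]
}}

```text
clock: 15.5
eef_pos: [534.7, 47.0, 81.4]
eef_rot: [3.142, 0.0, 3.049]
wrist_force: [-3.2, 2.2, -3.8]
finger_gap: 11.5
finger_force: 60.0
```

Request:
{"fn": "arm_command", "kwargs": {
  "steps": [
    [0,-0.7,0,0,0],
    [0,-1.4,0,0,0],
    [0,-2,0,0,0]
  ]
}}

```text
clock: 15.88
eef_pos: [536.7, 46.9, 81.4]
eef_rot: [3.142, -0.0, 3.049]
wrist_force: [-2.6, 1.2, -4.1]
finger_gap: 11.7
finger_force: 60.0
```

Request:
{"fn": "arm_command", "kwargs": {
  "steps": [
    [0,-0.7,0,0,0],
    [0,-1.4,0,0,0],
    [0,-2,0,0,0]
  ]
}}

```text
clock: 16.25
eef_pos: [538.7, 46.7, 81.4]
eef_rot: [3.142, -0.0, 3.049]
wrist_force: [-2.3, 1.1, -3.3]
finger_gap: 11.7
finger_force: 60.0
```

Request:
{"fn": "arm_command", "kwargs": {
  "steps": [
    [0,-0.7,0,0,0],
    [0,-1.4,0,0,0],
    [0,-2,0,0,0]
  ]
}}

```text
clock: 16.62
eef_pos: [540.7, 46.5, 81.4]
eef_rot: [3.142, -0.0, 3.049]
wrist_force: [-1.4, -0.5, -4.4]
finger_gap: 11.2
finger_force: 60.0
```

Request:
{"fn": "arm_command", "kwargs": {
  "steps": [
    [0,-0.7,0,0,0],
    [0,-1.4,0,0,0],
    [0,-2,0,0,0]
  ]
}}

```text
clock: 17.0
eef_pos: [542.7, 46.3, 81.5]
eef_rot: [3.142, 0.0, 3.049]
wrist_force: [-2.3, 0.8, -3.2]
finger_gap: 11.5
finger_force: 60.0
```

Request:
{"fn": "arm_command", "kwargs": {
  "steps": [
    [0,-0.7,0,0,0],
    [0,-1.4,0,0,0],
    [0,-2,0,0,0]
  ]
}}

```text
clock: 17.38
eef_pos: [544.6, 46.1, 81.4]
eef_rot: [3.142, -0.0, 3.049]
wrist_force: [-2.6, 0.5, -4.1]
finger_gap: 11.4
finger_force: 60.0
```

Request:
{"fn": "arm_command", "kwargs": {
  "steps": [
    [0,-0.7,0,0,0],
    [0,-1.4,0,0,0],
    [0,-2,0,0,0]
  ]
}}

```text
clock: 17.75
eef_pos: [546.7, 45.9, 81.4]
eef_rot: [3.142, -0.0, 3.049]
wrist_force: [-3.7, -0.4, -3.0]
finger_gap: 11.5
finger_force: 60.0
```

Request:
{"fn": "arm_command", "kwargs": {
  "steps": [
    [0,-0.7,0,0,0],
    [0,-1.4,0,0,0],
    [0,-2,0,0,0]
  ]
}}

```text
clock: 18.12
eef_pos: [548.6, 45.7, 81.4]
eef_rot: [-3.142, -0.0, 3.049]
wrist_force: [-2.3, 0.4, -3.6]
finger_gap: 11.5
finger_force: 60.0
```

Request:
{"fn": "arm_command", "kwargs": {
  "steps": [
    [0,-0.7,0,0,0],
    [0,-1.4,0,0,0],
    [0,-2,0,0,0]
  ]
}}

```text
clock: 18.5
eef_pos: [550.2, 45.6, 81.2]
eef_rot: [-3.142, -0.001, 3.049]
wrist_force: [-7.1, 0.2, -2.2]
finger_gap: 11.4
finger_force: 60.0
```

Request:
{"fn": "arm_command", "kwargs": {
  "steps": [
    [0,-0.5,0,0,0],
    [0,-1,0,0,0]
  ]
}}

```text
clock: 18.75
eef_pos: [550.6, 45.5, 80.9]
eef_rot: [-3.141, -0.003, 3.049]
wrist_force: [-8.6, 1.3, -3.1]
finger_gap: 11.6
finger_force: 60.0
```

```bash
python3 w.py
```

```text
19.05 [550.67  45.53  80.95] [-8.38  1.08 -3.23  0.22  1.5   0.03] [0.35 0.32 0.52 0.03 0.02 0.02]
```

Request:
{"fn": "arm_command", "kwargs": {
  "steps": [
    [0,-0.7,0,0,0],
    [0,-1.4,0,0,0],
    [0,-2,0,0,0]
  ]
}}

```text
clock: 19.42
eef_pos: [552.3, 45.4, 80.8]
eef_rot: [-3.141, -0.004, 3.049]
wrist_force: [-11.1, 0.6, -4.4]
finger_gap: 11.5
finger_force: 60.0
```

```bash
python3 w.py
```

```text
19.725 [552.36  45.38  80.78] [-1.037e+01  8.300e-01 -3.000e+00  2.200e-01  1.800e+00  1.000e-02] [0.56 0.66 0.41 0.02 0.03 0.02]
```

Request:
{"fn": "arm_command", "kwargs": {
  "steps": [
    [0,-0.6,0,0,0],
    [0,-1.2,0,0,0],
    [0,-1.2,0,0,0],
    [0,-1.2,0,0,0],
    [0,-1.2,0,0,0]
  ]
}}

```text
clock: 20.35
eef_pos: [553.4, 45.3, 80.7]
eef_rot: [-3.141, -0.004, 3.049]
wrist_force: [-12.0, 1.1, -3.1]
finger_gap: 11.4
finger_force: 60.0
```

```bash
python3 w.py
cat > v.py <<'E'
from h import *
ims=[]
for c,(x0,y0) in (("side",(235,160)),("scene",(315,170))):
    p=imaging.camera(c); 
    for t in ("stud0","scoop"): print(c,t,[(round(d["p"],2),np.round(d["rect"]).tolist()) for d in find_in(p,t)][:5])
    ims.append(cv2.resize(p["img"][y0:y0+60,x0:x0+65,::-1],None,fx=6,fy=6,interpolation=cv2.INTER_CUBIC))
cv2.imwrite("pics/open.png",np.hstack(ims))
E
python3 v.py
```

```text
20.65 [553.37  45.3   80.68] [-11.1    1.34  -3.14   0.26   1.97   0.04] [0.58 0.56 0.46 0.03 0.04 0.01]
side stud0 [(0.53, [263.0, 193.0, 38.0, 20.0])]
side scoop [(0.94, [370.0, 327.0, 61.0, 49.0]), (0.65, [286.0, 212.0, 58.0, 24.0])]
scene stud0 []
scene scoop [(0.57, [378.0, 141.0, 21.0, 22.0]), (0.31, [167.0, 314.0, 70.0, 76.0])]
```

View pics/open.png

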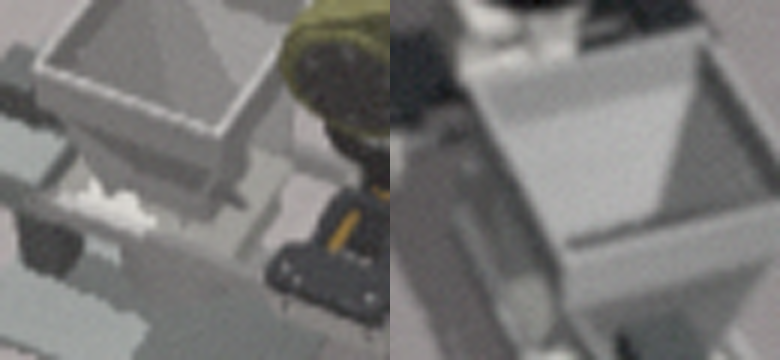

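The throat looks empty and the press is about 2.3 mm by force. I add a touch more, dwell, then back off and start pulling it shut.

Request:
{"fn": "arm_command", "kwargs": {
  "steps": [
    [0,-0.4,0,0,0],
    [0,-0.8,0,0,0],
    [0,-0.8,0,0,0],
    [0,-0.8,0,0,0],
    [0,-0.8,0,0,0],
    [0,-0.8,0,0,0],
    [0,-0.8,0,0,0],
    [0,-0.8,0,0,0]
  ]
}}

```text
clock: 21.95
eef_pos: [554.0, 45.2, 80.6]
eef_rot: [-3.141, -0.004, 3.049]
wrist_force: [-12.1, 1.2, -3.7]
finger_gap: 11.5
finger_force: 60.0
```

Request:
{"fn": "arm_command", "kwargs": {
  "steps": [
    [0,1,0,0,0],
    [0,2,0,0,0],
    [0,3,0,0,0],
    [0,4,0,0,0],
    [0,5.5,0,0,0],
    [0,7,0,0,0],
    [0,8,0,0,0],
    [0,9,0,0,0],
    [0,10,0,0,0],
    [0,11,0,0,0],
    [0,12,0,0,0],
    [0,13,0,0,0],
    [0,14,0,0,0],
    [0,15,0,0,0],
    [0,16,0,0,0],
    [0,17,0,0,0],
    [0,18,0,0,0],
    [0,19,0,0,0]
  ]
}}

```text
clock: 24.2
eef_pos: [536.6, 46.8, 81.5]
eef_rot: [3.142, 0.0, 3.049]
wrist_force: [3.0, -0.4, -1.9]
finger_gap: 11.4
finger_force: 60.0
```

Request:
{"fn": "arm_command", "kwargs": {
  "steps": [
    [0,2,0,0,0],
    [0,4,0,0,0],
    [0,6,0,0,0],
    [0,8,0,0,0],
    [0,10,0,0,0],
    [0,12,0,0,0],
    [0,14,0,0,0],
    [0,16,0,0,0],
    [0,18,0,0,0],
    [0,20,0,0,0],
    [0,22,0,0,0],
    [0,24,0,0,0],
    [0,26,0,0,0],
    [0,28,0,0,0],
    [0,30,0,0,0],
    [0,32,0,0,0],
    [0,34,0,0,0],
    [0,36,0,0,0],
    [0,38,0,0,0],
    [0,40,0,0,0]
  ]
}}

```text
clock: 26.7
eef_pos: [496.7, 50.5, 81.4]
eef_rot: [3.142, 0.0, 3.049]
wrist_force: [2.7, -0.5, -1.0]
finger_gap: 11.6
finger_force: 60.0
```

Request:
{"fn": "arm_command", "kwargs": {
  "steps": [
    [0,1.5,0,0,0],
    [0,3,0,0,0],
    [0,4.5,0,0,0],
    [0,6,0,0,0],
    [0,7,0,0,0],
    [0,8,0,0,0]
  ]
}}

```text
clock: 27.45
eef_pos: [488.8, 51.3, 81.5]
eef_rot: [3.142, 0.0, 3.049]
wrist_force: [2.2, -1.2, -1.5]
finger_gap: 11.6
finger_force: 60.0
```

Request:
{"fn": "arm_command", "kwargs": {
  "steps": [
    [0,1,0,0,0],
    [0,2,0,0,0],
    [0,3,0,0,0]
  ]
}}

```text
clock: 27.82
eef_pos: [485.8, 51.6, 81.5]
eef_rot: [3.142, 0.0, 3.049]
wrist_force: [2.4, -1.6, -0.7]
finger_gap: 11.4
finger_force: 60.0
```

Request:
{"fn": "arm_command", "kwargs": {
  "steps": [
    [0,0.7,0,0,0],
    [0,1.4,0,0,0],
    [0,2,0,0,0]
  ]
}}

```text
clock: 28.2
eef_pos: [483.8, 51.7, 81.5]
eef_rot: [3.142, 0.0, 3.049]
wrist_force: [1.8, -1.6, -2.0]
finger_gap: 11.7
finger_force: 60.0
```

Request:
{"fn": "arm_command", "kwargs": {
  "steps": [
    [0,0.7,0,0,0],
    [0,1.4,0,0,0],
    [0,2,0,0,0]
  ]
}}

```text
clock: 28.58
eef_pos: [481.8, 51.9, 81.4]
eef_rot: [-3.142, -0.0, 3.049]
wrist_force: [3.2, -0.8, -2.3]
finger_gap: 11.7
finger_force: 60.0
```

Request:
{"fn": "arm_command", "kwargs": {
  "steps": [
    [0,0.7,0,0,0],
    [0,1.4,0,0,0],
    [0,2,0,0,0]
  ]
}}

```text
clock: 28.95
eef_pos: [479.8, 52.1, 81.4]
eef_rot: [3.142, -0.0, 3.049]
wrist_force: [2.5, -1.0, -1.2]
finger_gap: 11.6
finger_force: 60.0
```

Request:
{"fn": "arm_command", "kwargs": {
  "steps": [
    [0,0.7,0,0,0],
    [0,1.4,0,0,0],
    [0,2,0,0,0]
  ]
}}

```text
clock: 29.32
eef_pos: [479.4, 52.2, 82.1]
eef_rot: [3.141, 0.004, 3.049]
wrist_force: [13.0, -2.9, -1.8]
finger_gap: 11.7
finger_force: 60.0
```

At 479.4 the force jumped to 13 N, so the shutter is on its hard stop and shut. I centre the cup between the tabs and lower it.

Request:
{"fn": "arm_command", "kwargs": {
  "steps": [
    [0,-2,0,0,0],
    [0,-4,0,0,0],
    [0,-6,0,0,0],
    [0,-7.7,0,0,0],
    [0,-7.7,0,0,0],
    [0,-7.7,0,4,0],
    [0,-7.7,0,9,0],
    [0,-7.7,0,15,0],
    [0,-7.7,0,20,0],
    [0,-7.7,0,24,0],
    [0,-7.7,0,26,0],
    [0,-7.7,0,26,0]
  ]
}}

```text
clock: 30.82
eef_pos: [485.5, 51.6, 55.3]
eef_rot: [-3.142, -0.0, 3.049]
wrist_force: [-0.3, 1.6, -2.2]
finger_gap: 11.7
finger_force: 60.0
```

Request:
{"fn": "arm_command", "kwargs": {
  "steps": [
    [0,0,-5,0,0],
    [0,-1,-15,0,0],
    [0,-2,-32,0,0],
    [0,-3,-52,0,0],
    [0,-4,-75,0,0],
    [0,-5,-100,0,0],
    [0,-6,-125,0,0],
    [0,-7,-150,0,0],
    [0,-8,-175,0,0],
    [0,-9,-200,0,0],
    [0,-11,-225,0,-0.3],
    [0,-12,-250,0,-0.6],
    [0,-13,-275,0,-1],
    [0,-14,-300,0,-1],
    [0,-15,-320,0,-1],
    [0,-16,-335,0,-1],
    [0,-16,-341.5,0,-1],
    [0,-16,-341.5,0,-1],
    [0,-16,-341.5,0,-1]
  ]
}}

```text
clock: 33.2
eef_pos: [470.0, -289.4, 55.4]
eef_rot: [3.141, -0.0, 3.067]
wrist_force: [-0.3, 0.6, -1.8]
finger_gap: 11.3
finger_force: 60.0
```

```bash
cat > k.py <<'E'
from h import *
s=monitor.read_state(); print(s["clock"],s["eef_pos"].round(1),s["eef_rot"].round(3))
yaw=s["eef_rot"][2]-np.pi; d=np.array([np.cos(yaw),np.sin(yaw),0]); o=s["eef_pos"]+140*d
ims=[]
for c in ("side","scene"):
    p=imaging.camera(c); S=7
    for t in ("stud0","glue","last"): print(c,t,[(round(e["p"],2),np.round(e["rect"]).tolist(),back(p,e["rect"][:2],40).round().tolist()) for e in find_in(p,t)][:3])
    x0,y0=(proj(p,o+[0,0,20])[0]-[28,28]).astype(int)
    ims.append(cv2.resize(p["img"][y0:y0+56,x0:x0+56,::-1],None,fx=S,fy=S,interpolation=cv2.INTER_CUBIC))
cv2.imwrite("pics/cup.png",np.hstack(ims))
E
python3 k.py
```

```text
33.2 [ 470.  -289.4   55.4] [ 3.141 -0.     3.067]
side stud0 []
side glue [(0.65, [278.0, 150.0, 16.0, 16.0], [767.0, -241.0, 40.0])]
side last []
scene stud0 []
scene glue [(0.63, [276.0, 297.0, 34.0, 40.0], [757.0, -225.0, 40.0])]
scene last [(0.85, [167.0, 316.0, 66.0, 76.0], [699.0, -494.0, 40.0])]
```

View pics/cup.png

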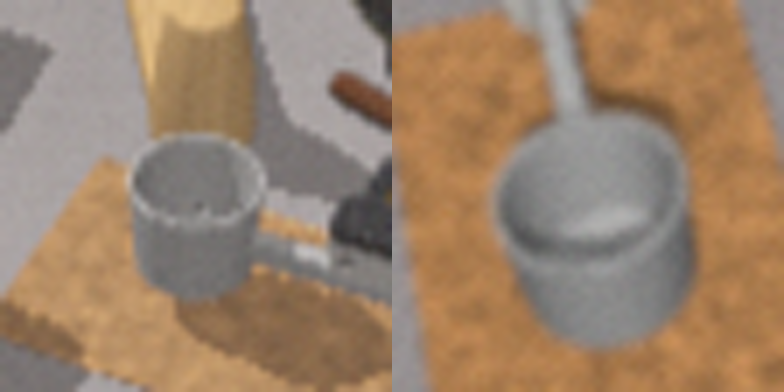

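The cup hangs level over the mat, but the images are too coarse to count studs. I check by weight instead.

```bash
cat > w2.py <<'E'
from h import *
F=[]
for _ in range(20):
    p=imaging.camera("scene"); s=monitor.read_state(); F.append(np.r_[s["wrist_force"],s["moment"]])
print(s["clock"],np.mean(F,0).round(3),(np.std(F,0)/20**.5).round(3))
for c in("scene","side"):
    p=imaging.camera(c)
    yaw=s["eef_rot"][2]-np.pi; d=np.array([np.cos(yaw),np.sin(yaw),0]); o=s["eef_pos"]+140*d
    u,v=proj(p,o+[0,0,-20])[0].astype(int); print(c,u,v); print(p["img"][v-8:v+6,u-12:u+13].mean(2).astype(int))
    for n in ("stud0","stud3"): print([(round(e["p"],2),np.round(e["rect"]).tolist()) for e in trace(p,n)][:6])
E
python3 w2.py
```

```text
34.6 [ 9.800e-02  1.980e-01 -2.171e+00  6.200e-02  6.000e-02  1.000e-03] [0.091 0.087 0.091 0.007 0.008 0.005]
scene 233 263
[[119 123 126 131 137 138 144 145 149 146 148 151 153 153 150 146 147 140
  136 127 120 114 126 127 122]
 [112 122 127 132 133 138 143 145 144 149 152 157 160 161 163 158 154 145
  139 125 112 116 128 118 112]
 [114 121 123 127 137 138 142 148 148 156 159 164 170 171 171 169 162 151
  137 119 113 124 128 110 106]
 [105 115 122 129 135 138 144 150 159 165 171 171 176 174 170 173 166 146
  126 120 120 133 121 103 104]
 [ 99 112 119 126 130 137 150 159 163 171 168 173 171 168 158 157 142 130
  125 126 138 132 112  97 103]
 [ 89 101 107 113 118 129 144 154 150 157 156 156 152 145 132 126 125 122
  130 141 138 123 111 100  96]
 [ 90  88  89  92 107 116 129 124 129 126 128 128 128 122 114 117 121 126
  138 139 128 111 101  95  97]
 [106  98  92  95 103 110 113 115 112 111 115 111 109 107 115 124 133 141
  142 130 117 112 105  98  93]
 [126 124 113 114 118 117 117 116 117 116 120 118 114 125 135 139 144 144
  136 126 119 114 111  94  94]
 [128 134 136 138 136 131 129 
[... 1359 characters left out ...]
0 141 152 135 119 118 113 110 113 112 112 114 117 113 116 112 114 110
  107 103 117 119 119 126 136]
 [139 137 149 132 121 118 112 110 114 114 111 111 115 116 114 113 115 109
  107  98 110 112 112 116 122]
 [133 135 140 139 127 114 114 112 111 112 111 111 114 115 118 112 112 108
  107 102 115 115 117 115 116]
 [137 144 146 141 125 114 113 111 113 111 115 115 113 116 113 112 113 107
  107 102 111 109 137 135 124]
 [145 143 146 145 130 119 109 108 109 110 113 115 116 112 112 115 112 106
  101  96  98 103 115 118 137]
 [147 145 145 142 134 125 114 113 111 114 115 115 113 113 112 112 112 106
  105 105 106 110 103 104 119]]
[(0.61, [230.0, 254.0, 20.0, 20.0])]
[(0.61, [230.0, 254.0, 20.0, 20.0])]
```

The 2.17 N load against 1.77 N for the bare scoop fits the studs being aboard, and no stud shows on the bench. I place the scoop on the mat.

Request:
{"fn": "arm_command", "kwargs": {
  "steps": [
    [0,-6,0,0,0],
    [0,-16,0,0,0],
    [0,-28,-1,0,0],
    [0,-38,-1,0,0],
    [0,-42.4,-1,2,0],
    [0,-42.4,-1,8,0],
    [0,-42.4,-1,15,0],
    [0,-42.4,-1,20,0],
    [0,-42.4,-1,23,0],
    [0,-42.4,-1,25,0],
    [0,-42.4,-1,26.5,0],
    [0,-42.4,-1,27.5,0],
    [0,-42.4,-1,27.5,0]
  ]
}}

```text
clock: 36.52
eef_pos: [512.2, -294.1, 28.0]
eef_rot: [-3.142, 0.0, 3.066]
wrist_force: [-0.4, 0.7, -1.3]
finger_gap: 11.6
finger_force: 60.0
```

Request:
{"fn": "arm_command", "kwargs": {
  "steps": [
    [0,0,0,0.5,0],
    [0,0,0,0.8,0],
    [0,0,0,0.8,0]
  ]
}}

```text
clock: 36.9
eef_pos: [512.2, -294.2, 27.7]
eef_rot: [-3.141, 0.0, 3.066]
wrist_force: [-3.4, 1.3, 5.4]
finger_gap: 11.4
finger_force: 60.0
```

Contact with the mat (+5 N). Release gently and retreat.

Request:
{"fn": "arm_command", "kwargs": {
  "steps": [
    [0.15,0,0,0,0],
    [0.2,0,0,0,0],
    [0.35,0,0,0,0],
    [0.5,0,0,0,0],
    [0.5,0,0,0,0],
    [0.5,0,0,-10,0],
    [0.5,0,0,-30,0],
    [0.5,0,0,-70,0],
    [0.5,0,0,-120,0],
    [0.5,30,0,-150,0],
    [0.5,60,0,-150,0],
    [0.5,90,0,-150,0],
    [0.5,90,0,-150,0],
    [0.5,90,0,-150,0]
  ],
  "force": 5
}}

```text
clock: 38.65
eef_pos: [423.0, -287.6, 178.2]
eef_rot: [-3.141, 0.001, 3.066]
wrist_force: [-0.5, 0.4, -0.6]
finger_gap: 46.9
finger_force: 0.0
```

```bash
cat > z.py <<'E'
from h import *
F=[]
for _ in range(20):
    p=imaging.camera("side"); s=monitor.read_state(); F.append(np.r_[s["wrist_force"],s["moment"]])
print(s["clock"],s["eef_pos"].round(1),s["finger_gap"],np.mean(F,0).round(3))
m=np.array([512.2,-294.2]); yaw=3.066-np.pi
for c in("side","scene","wrist"):
    p=imaging.camera(c)
    for t,z in (("scoop",25),("stud0",10),("mat",3)):
        for e in trace(p,t)[:3]:
            v,u=np.nonzero(e["region"]); w=np.array([back(p,a,z,c=="wrist")[:2] for a in zip(u[::3],v[::3])],np.float32)
            print(c,t,round(e["p"],2),np.round(e["rect"]).tolist(),np.round(w.min(0)),np.round(w.max(0)))
    X=[(512.2+ a*np.cos(yaw)-b*np.sin(yaw), -294.2+a*np.sin(yaw)+b*np.cos(yaw), z) for a,b,z in ((140,0,63),(-40,0,29),(178,0,63),(140,38,63),(140,-38,63))]
    print("expected px",(projw if c=="wrist" else proj)(p,X).round(1).tolist())
E
python3 z.py
```

```text
39.65 [ 422.4 -287.3  177.1] 46.76791151478451 [ 0.116 -0.012  0.072  0.048 -0.137  0.002]
side scoop 0.83 [328.0, 154.0, 55.0, 30.0] [ 466. -379.] [ 705. -254.]
side scoop 0.77 [373.0, 327.0, 63.0, 49.0] [147. 222.] [306. 425.]
side stud0 0.51 [232.0, 254.0, 23.0, 19.0] [701. 200.] [769. 269.]
side stud0 0.25 [330.0, 152.0, 54.0, 35.0] [ 475. -390.] [ 706. -269.]
side mat 0.76 [328.0, 163.0, 75.0, 38.0] [ 427. -381.] [ 714. -208.]
side mat 0.72 [341.0, 274.0, 23.0, 27.0] [328. 148.] [387. 208.]
expected px [[310.7, 142.9], [352.6, 163.2], [302.0, 140.1], [306.6, 149.0], [314.8, 137.0]]
scene scoop 0.85 [237.0, 262.0, 27.0, 61.0] [ 472. -341.] [ 698. -266.]
scene scoop 0.73 [363.0, 141.0, 58.0, 24.0] [160. 222.] [325. 441.]
scene mat 0.67 [236.0, 265.0, 64.0, 88.0] [ 431. -387.] [ 714. -211.]
expected px [[234.2, 270.7], [225.6, 229.9], [236.8, 282.3], [248.1, 266.8], [220.1, 274.6]]
wrist scoop 0.85 [627.0, 15.0, 26.0, 30.0] [114. 189.] [189. 297.]
wrist scoop 0.81 [318.0, 292.0, 43.0, 118.0] [ 463. -330.] [ 627. -274.]
wrist mat 0.84 [320.0, 274.0, 138.0, 154.0] [ 425. -383.] [ 651. -207.]
expected px [[317.4, 384.7], [317.4, 241.9], [317.4, 403.1], [348.1, 384.1], [286.7, 384.1]]
```

The scoop stands where expected, and 2.24 N net weight fits four studs. I make one cheap check of the cup from above with the wrist camera, through the networks.

Request:
{"fn": "arm_command", "kwargs": {
  "steps": [
    [0.5,-20,0,0,0],
    [0.5,-60,0,0,0],
    [0.5,-105,1,0,0],
    [0.5,-150,1,0,0],
    [0.5,-190,2,5,0],
    [0.5,-225,2,15,0],
    [0.5,-247,2,25,0],
    [0.5,-247,2,25,0],
    [0.5,-247,2,25,0]
  ]
}}

```text
clock: 41.38
eef_pos: [668.4, -304.0, 152.4]
eef_rot: [-3.142, 0.0, 3.066]
wrist_force: [0.7, -0.4, 0.2]
finger_gap: 47.2
finger_force: 0.0
```

```bash
cat > y.py <<'E'
from h import *
s=monitor.read_state(); print(s["clock"],s["eef_pos"].round(1))
I=[]
for _ in range(3):
    p=imaging.camera("wrist"); I.append(p["img"].astype(float))
for t in("stud0","scoop"): 
    print(t,[(round(e["p"],2),np.round(e["rect"]).tolist()) for e in find_in(p,t)])
c=projw(p,[[651.8,-304.8,6],[651.8,-304.8,63]])[0]; print(c)
g=np.mean(I,0).mean(2); u,v=c.astype(int)
A=g[v-34:v+35:2,u-34:u+35]; A=(A-A.min())/(np.ptp(A))*9.99
for r in A: print("".join(" .:-=+*#%@"[int(x)] for x in r))
E
python3 y.py
```

```text
41.375 [ 668.4 -304.   152.4]
stud0 [(0.61, [323.0, 187.0, 17.0, 18.0]), (0.61, [306.0, 204.0, 15.0, 16.0]), (0.55, [292.0, 185.0, 22.0, 21.0]), (0.55, [324.0, 202.0, 15.0, 14.0])]
scoop [(0.65, [315.0, 120.0, 87.0, 239.0]), (0.58, [633.0, 174.0, 13.0, 131.0]), (0.48, [307.0, 203.0, 19.0, 15.0])]
[315.60964546 180.05072147]
+-:.... .:::::.......    ...:-==========--::::..:... ....:.....::::..
-::::...:::::::::::...   ..::-==========--:.....:......:.... ..::::..
-::::::...:::::-:....:-+*#%%@@@@@@@@@@@@@@%%#*+=-::::....   ..:::::::
=:::::::::.::::=+**#%@@@@@@@@@@@@@@@@@@@@@@@@@@@@%%#*+-..  ...:::::::
=--:::::::.:=*%@@@@@@%%@@@@@@@@@@@@@@@@@@@@@@@@@@@@@@@@%+-.....:::::.
+=-:::.:-=#%@@@%#*+*%@@@@@@@@@@@@@@@@@@@@@@@@@@@@%%**#@@@@%*=::.:.::.
+=:.:-+#%@@@%*=--==*%@@@@@@@@@@@@@@@@@@@@@@@@@@@@@@@#+++#%@@@%*+-...:
=-.:+%@@@#+==--======+++#@@@%%@@@@@@@@@@@@@@@@@@@@*+====--=*%%@@%+:::
+=+#@@%*+=---===========++++=+#@@%#**#@@@@@@@@@%#*+======---==*%@@%+-
*%@@%*=----====================+=====+*###++++=+===========-:--+*%@@#
%@%*=--::-==================================================-::--=*%@
%*=-
[... 957 characters left out ...]
===========-:     
.......:-====-:::----::--===----====--::--===---=============-.      
........:-==========-::--====---====-:::--====---===========-.       
..........:=========-::--====----===-::---====---=========-:         
...........:-========::---===---:-==-:::-====----========-.          
.............-======-:::---:---------.::--------::====-:.            
...............::==-:::--=======--:..:::--==++==-----:.              
..................::.::-------::::::.::---===---:::..                
.........................:::-======-:::::::::.....                   
...........................::::::::::::::::... ..  .                 
:.............................................. ...
```

All four studs are seen in the cup, at (323,187), (306,204), (292,185) and (324,202). Handing in.

```bash
python3 -c "
from h import *
print(job.sign_off())"
```

```text
the job is handed in; nothing more can be done
None
```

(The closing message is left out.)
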